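# Lock the photometer's sample carriage

### The job

The bench photometer's sample carriage is unlocked. With the fingertips, push the post on its cover along the long leg of the L-shaped slot to the corner, then push it round the corner and fully home to the end of the short leg, and leave it there. Only push the post, do not lift it, and leave the vial, bottle, beaker and calculator where they are.

Things in the scene. Friction and masses are not known exactly. Their poses are not given: they have to be found in the camera images.
- photometer: fixed flat instrument, 240 (x) x 220 (y) x 75 mm tall; origin at the centre of its underside, z up, front (-x, blue strip) turned roughly to the robot. Flat white cover at z = 75 mm with a 16 mm wide L-shaped slot: long leg along -y, then short leg along +x (legs given by the slot points). Behind the slot stand a 10 mm high display (50 x 85 mm, centre x 88, y -45 mm) and the vial
- slot_start (a point): on the photometer, cover height: where the post's axis is at the starting end of the long leg; axes as the photometer's
- slot_corner (a point): on the photometer, cover height: where the post's axis is at the corner (100 mm in -y from slot_start); the post has 2 mm play to each side in the slot
- slot_end (a point): on the photometer, cover height: where the post's axis is when it touches the end of the short leg (55 mm in +x from slot_corner)
- post_mid (a point): middle of the post's knob, an upright bare aluminium cylinder 28 mm across, 34 mm tall, 2 mm clear of the cover (z = 77 to 111 mm, this point at 94 mm). Its 12 mm stem runs in the slot, a flange below carries it and keeps it captive (rises 4 mm at most). Starts in the long leg, 1 to 35 mm from slot_start. About 0.2 to 0.35 kg, slides easily (smooth lined track), no spring: stays where left; may spin
- vial_mid (a point): small stoppered amber vial, 24 mm across, 45 mm tall, standing on the back of the photometer's cover; this point is at its centre, half-way up. A bystander: leave it
- reagent_mid (a point): white reagent bottle, 60 mm across, 120 mm tall, standing on the bench to the photometer's left (+y side); this point is at its centre, half-way up. A bystander: leave it
- beaker_mid (a point): glass beaker, 68 mm across, 90 mm tall, on the bench to the photometer's right (-y side); this point is at its centre, half-way up. A bystander: leave it
- calculator_mid (a point): black pocket calculator, 150 x 78 x 14 mm, lying on the bench behind the photometer; this point is at its centre, half-way up. A bystander: leave it
Mind the look-alikes: they are no part of the job. Leave any purple look-alike of the part that bears beaker_mid alone.

How it is judged:
On the way:
1. the post has been pushed along the long leg to the corner (y of post_mid in the frame of photometer below -0.042 m and x of post_mid in the frame of photometer below -0.005 m), for 0.05 s.
At the end, for the whole second after the job is handed in: the post stands upright within 6 mm of the end of the short leg, not raised; vial, bottle, beaker and calculator are upright and within 20 mm of where they were (horizontal distance between post_mid and slot_end below 0.006 m and not (z of post_mid in the frame of photometer above 0.0972 m) and angle between post_mid's own z axis and vertical below 0.1 rad and z of post_mid in the frame of photometer above 0.085 m and distance of each of vial_mid, reagent_mid, beaker_mid, calculator_mid from where it was at the start of the episode below 0.02 m and angle between each of vial_mid, reagent_mid, beaker_mid, calculator_mid's own z axis and vertical below 0.3 rad); the robot touches nothing.
It fails at once if the post is lifted (more than 3.2 mm above its resting height) (z of post_mid in the frame of photometer above 0.0972 m).
It fails at once if the vial is moved more than 20 mm or tipped (distance of vial_mid from where it was at the start of the episode above 0.02 m or angle between vial_mid's own z axis and vertical above 0.3 rad).
It fails at once if the reagent is moved more than 20 mm or tipped (distance of reagent_mid from where it was at the start of the episode above 0.02 m or angle between reagent_mid's own z axis and vertical above 0.3 rad).
It fails at once if the beaker is moved more than 20 mm or tipped (distance of beaker_mid from where it was at the start of the episode above 0.02 m or angle between beaker_mid's own z axis and vertical above 0.3 rad).
It fails at once if the calculator is moved more than 20 mm or tipped (distance of calculator_mid from where it was at the start of the episode above 0.02 m or angle between calculator_mid's own z axis and vertical above 0.3 rad).
It also fails if it takes over 51 s, if anything falls off the work surface, if the arm or the gripper's body presses on something with over 40 N, if the wrist force passes 120 N, or if a joint passes its speed limit or range.

### The arm

A 6-joint arm with a two-finger parallel gripper is mounted at the origin on the work surface. World frame = base frame: x ahead of the robot, y to its left, z up, the work surface at z = 0. Lengths are in m, angles in rad, forces in N, time in s.
With the tool pointing down it reaches from about 0.35 to 0.875 m from the base axis. Payload 4.2 kg.
Tool frame: the origin (TCP) lies between the finger pads; the fingertips stand 17 mm ahead of it and the grasp point (between the pads) lies 2 mm behind it (finger_overhang is the distance from the TCP to the fingertips, in m); z points along the fingers, y is the line along which they close (so a half turn about z gives the same grasp; the last joint's range is limited). The gripper opens to 87 mm and grips with 3 to 60 N. Pads are 19 mm wide; open, the fingers measure 117 mm over their backs; the gripper's body (75 mm by 190 mm) begins 51 mm behind the grasp point.
Start: joints at [-1.07, 0.385, 0.008, 0, -1.194, -0.259], TCP at [0.15, -0.607, 0.24] pointing down, gripper open.
Joint ranges: [-3.14, 3.14], [-1.21, 2.06], [-1.07, 1.41], [-3.16, 2.05], [-2.99, -0.16], [-3.1, 3.1]. Speed limits (rad/s): [2.79, 2.79, 3.14, 3.14, 3.14, 3.14].

### API

Orientations are given as a unit quaternion [w, x, y, z].
In Python, from station import get_obs, read_camera, camera_params, hand_in, find_in, finger_overhang gives the robot as it stands.
- The arm moves only by the tool send_rows, never from a script. Its arguments are lists of equal length, an entry for each row: "translation": the shift along the tool's x, y, z in m, a list of three; "rot": the turn, a rotation vector about the tool's x, y, z in degrees, a list of three. In form: {"translation": [[dx, dy, dz], ...], "rot": [[wx, wy, wz], ...]}. A call has 1 to 8 rows; each row shifts and turns the commanded pose from where the row before left it, along the tool's axes as they then stand; what a row does not reach is not made up. A row lasts 1/12 s, in which the tool goes at most 41.7 mm and 7.16 degrees, less where a joint would pass 70% of its speed; a pose out of reach is approached as far as the arm can. A call with a gripper value outside its range is refused whole. "jaw" is the opening, from -1 (shut) to 1 (fully open), set as the call begins (left out, the last holds). The fingers move at their own pace and stop on an object; "newtons" is the grip in N (left out, the last holds). Time passes only in rows, so rows that do not move let the fingers close. It gives the time, the measured TCP pose, the force, the opening and the grip force at its end, in the units of the state.
- get_obs(): the state, without advancing time (a new reading comes with each control period).
- read_camera(name): name is "side" or "top"; returns the picture (400x640x3 uint8, blue, green, red); there is no depth.
- camera_params(name): a dict with "fov_y" (degrees; the focal length in pixels is half the picture's height over the tangent of half this angle, whatever the lens; pixels are square), "cx", "cy" (the principal point, pixels), "rvec" (rotation vector, rad) and "tvec" (3), from world to camera coordinates, as OpenCV has them. Camera axes: x right, y down, z forward; pixel columns grow to the right and rows downward; lengths in m; the calibration is good to about 2 mm. A picture is of the moment at which its call begins. camera_params takes no time and is no camera call.
- hand_in(): hands the job in; it is judged then, once.
Trained networks look in the newest picture that a camera, given by its name, has taken for a name from the list of things; names that differ only in an ending like _2 or _b are one class to them, and where a whole thing is asked for, a point or a joint stands for the part that bears it (a point fixed in the world has none). Each returns a list of dicts, best first, with "score" (0 to 1); they miss things now and then, are a little off and sometimes report something else, mostly with a low value. They report only what shows in the picture. A call takes as long as a camera call. They do not tell look-alikes from the thing itself.
- find_in(camera, label): "extent" ([centre column, centre row, width, height] as shares, 0 to 1, of the picture: columns of its width, rows of its height, round what is visible of it).
The state is a dict: "t": time; "joint_positions": joint angles; "joint_vel": joint speeds; "tau": joint torques, N m; "tool_pos": TCP position; "eef_rot": TCP orientation; "wrist_force": force on the tool from outside, world axes, zero at the start; "moment": the same for the moment, N m; "grip_width": finger opening in m; "finger_force": force on a finger pad.
Only numpy, scipy, OpenCV 4.12 (cv2) and the standard library are available. Lean on these libraries where they do the work, as an engineer would, in place of code of your own. Each camera call takes 0.05 s, during which the arm holds its last target. There are 200 camera calls.

## Working session

There is one attempt and no reset: what is moved stays moved. The work goes in short steps, Python scripts to look and compute and a tool call to move; the robot and the scene stay as the last step left them, time stands still between calls to the robot, and variables do not carry over. Pictures are saved under pics/ and viewed, at most 10 in all, crops included, and the job is handed in when it is done.

Besides the shell and the picture viewer there is one more tool, called as name(argument=value, ...) on one line, values as JSON. send_rows: Moves the arm, as the interface text tells. Its arguments: {"type":"object","properties":{"translation":{"type":"array"},"rot":{"type":"array"},"jaw":{"type":"number"},"newtons":{"type":"number"}},"required":["translation","rot"]}

```bash
mkdir -p pics; cat > h.py <<'E'
import numpy as np,cv2
from station import *
def K(n):
    p=camera_params(n);f=200/np.tan(np.radians(p['fov_y'])/2)
    return np.array([[f,0,p['cx']],[0,f,p['cy']],[0,0,1]]),cv2.Rodrigues(np.array(p['rvec'],float))[0],np.array(p['tvec'],float),p
def ray(n,u,v,z):
    k,R,t,_=K(n);d=R.T@np.linalg.solve(k,[u,v,1]);c=-R.T@t
    return c+d*(z-c[2])/d[2]
def proj(n,P):
    k,R,t,_=K(n);q=(R@np.atleast_2d(P).T).T+t;q=(k@q.T).T
    return q[:,:2]/q[:,2:]
E
python3 - <<'E'
from h import *
for n in('top','side'):
    im=read_camera(n);cv2.imwrite(f'pics/{n}0.png',im);print(K(n)[3])
    for l in('photometer','post_mid','vial_mid','slot_start','slot_corner','slot_end','beaker_mid','reagent_mid'):
        r=find_in(n,l)
        print(n,l,[(np.round(np.array(d['extent'])*[640,400,640,400],1).tolist(),round(d['score'],2)) for d in r[:3]])
o=get_obs();print(o['t'],o['tool_pos'],o['eef_rot'])
E
```

```text
{'fov_y': 46.38374290786584, 'cx': 316.89078732264795, 'cy': 190.4793829745682, 'rvec': array([ 2.11483161, -2.12754323,  0.1762836 ]), 'tvec': array([0.02528799, 0.63424993, 1.01644502])}
top photometer [([353.3, 235.0, 140.9, 138.1], 0.96), ([307.1, 168.6, 65.2, 58.6], 0.35)]
top post_mid [([354.6, 253.2, 24.8, 16.2], 0.64), ([275.4, 268.6, 27.4, 30.9], 0.35)]
top vial_mid []
top slot_start [([353.4, 234.8, 143.4, 143.1], 0.67)]
top slot_corner [([351.9, 234.3, 137.9, 139.2], 0.9), ([356.3, 256.9, 20.2, 17.8], 0.58)]
top slot_end [([355.1, 235.0, 142.4, 148.3], 0.93)]
top beaker_mid [([421.4, 126.6, 31.1, 34.5], 0.94), ([468.4, 131.4, 37.2, 37.1], 0.84), ([419.2, 171.8, 34.0, 29.3], 0.6)]
top reagent_mid [([277.1, 269.6, 24.7, 32.3], 0.77)]
{'fov_y': 55.517431019228525, 'cx': 322.828115465285, 'cy': 204.85057564087066, 'rvec': array([ 0.58818942, -2.46441867,  1.43365842]), 'tvec': array([0.53588927, 0.21136171, 0.68444422])}
side photometer [([363.6, 221.5, 114.8, 72.4], 0.66)]
side post_mid [([378.4, 204.8, 11.8, 24.3], 0.79), ([332.6, 171.8, 23.6, 28.0], 0.46)]
side vial_mid [([325.7, 214.3, 12.6, 15.4], 0.58)]
side slot_start [([366.8, 219.4, 120.6, 75.3], 0.69)]
side slot_corner [([363.8, 223.2, 112.1, 76.7], 0.93)]
side slot_end [([276.9, 234.8, 38.4, 43.1], 0.7), ([363.8, 220.7, 119.4, 74.8], 0.61)]
side beaker_mid [([302.2, 171.6, 19.8, 35.1], 0.95), ([320.1, 158.6, 16.6, 31.4], 0.95), ([349.5, 165.4, 24.4, 34.3], 0.81)]
side reagent_mid [([359.2, 260.6, 33.7, 58.7], 0.66)]
0.9 [ 0.14967188 -0.60680395  0.23957861] [ 1.62696932e-05 -1.20601872e-01  9.92700956e-01 -3.33705963e-05]
```

View pics/top0.png

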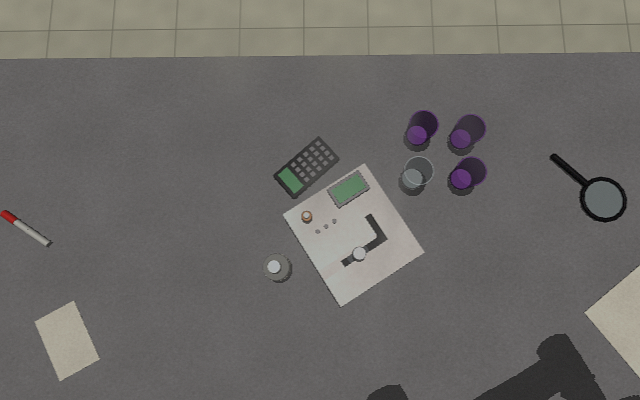

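View pics/side0.png

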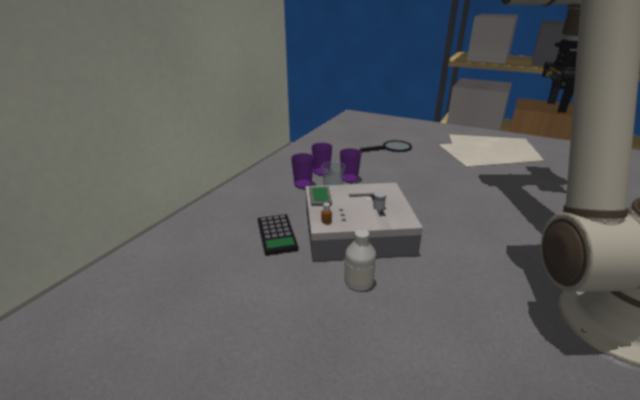

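The top view shows the photometer cover with corners near (365,164), (424,252), (341,306) and (283,214). The long slot leg runs (345,265)→(384,238), the short leg goes to (371,216), and the knob is at (359,254). The clear beaker at (416,174) is the real one, next to the purple look-alikes. The side view agrees.

```bash
python3 - <<'E'
from h import *
im=cv2.imread('pics/top0.png');g=cv2.cvtColor(im,cv2.COLOR_BGR2GRAY)
m=(g>125).astype(np.uint8);m[:120]=0;m[:,:270]=0;m[:,440:]=0;m[320:]=0
n,l,s,_=cv2.connectedComponentsWithStats(m);i=1+np.argmax(s[1:,4])
c=cv2.findContours((l==i).astype(np.uint8),cv2.RETR_EXTERNAL,cv2.CHAIN_APPROX_NONE)[0][0]
h=cv2.convexHull(c);q=cv2.approxPolyDP(h,6,True)[:,0]
print(s[i],q.tolist())
pts=np.array([ray('top',u,v,.075)[:2] for u,v in h[:,0]],np.float32)
r=cv2.minAreaRect(pts);print('rect',r)
W=np.array([ray('top',u,v,.075)[:2] for u,v in q]);print(W.round(4).tolist())
C=np.array(r[0]);
# yaw: x axis from front to back
b=cv2.boxPoints(r)
e=[b[1]-b[0],b[2]-b[1]];ex=max(e,key=lambda v:abs(v[0]));
ex=ex/np.linalg.norm(ex);ex*=np.sign(ex[0]);ey=np.array([-ex[1],ex[0]])
print('yaw',np.degrees(np.arctan2(ex[1],ex[0])))
np.savez('ph.npz',C=C,ex=ex,ey=ey)
A=np.column_stack([ex,ey])
loc=lambda u,v,z:A.T@(ray('top',u,v,z)[:2]-C)
# rectified cover image, 0.5mm/px
S=2;w=int(240*S);hh=int(220*S)
L=np.array([[x,y] for x in(-.12,.12) for y in(-.11,.11)])
P=proj('top',np.c_[C+L@A.T,np.full(4,.075)]).astype(np.float32)
D=np.array([[ (.11-y)*1000*S,(.12-x)*1000*S] for x,y in L],np.float32)
rec=cv2.warpPerspective(im,cv2.getPerspectiveTransform(P,D),(440,480),flags=cv2.INTER_CUBIC)
for k in range(0,440,40): cv2.line(rec,(k,0),(k,6),(0,0,255));
for k in range(0,480,40): cv2.line(rec,(0,k),(6,k),(0,0,255))
cv2.imwrite('pics/rec.png',rec)
print('knob top',loc(359.5,253.5,.111), 'base world',ray('top',359.5,253.5,.111))
E
```

```text
[ 283  163  142  144 9217] [[364, 163], [424, 252], [340, 306], [283, 214]]
rect ((0.5352247357368469, -0.05764599144458771), (0.24016284942626953, 0.22058828175067902), 32.176048278808594)
[[0.6941, -0.0866], [0.4918, -0.2139], [0.3769, -0.0275], [0.5781, 0.0975]]
yaw 32.176052
knob top [-0.04644106  0.01548288] base world [ 0.4876713  -0.06927195  0.111     ]
```

View pics/rec.png

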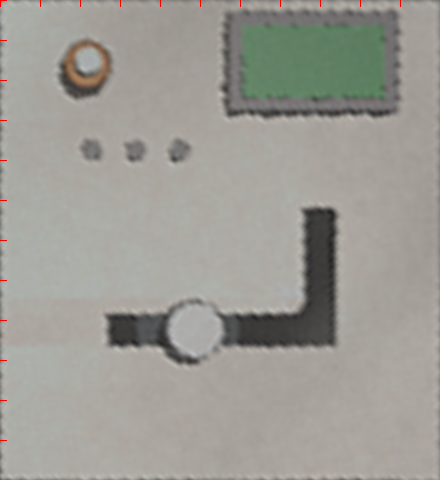

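Cover frame: yaw 32.2°, with start (-45,50), corner (-45,-50) and end (10,-50) mm, and the knob at about (-46,15). After a turn of -18.3° about tool z, tool x = -cover x and tool y = +cover y. I'll push with the fingers closed.

send_rows(translation=[[0, 0, 0], [0, 0, 0], [0, 0, 0], [-0.032, 0.018, 0], [-0.032, 0.018, 0], [-0.032, 0.018, 0], [-0.032, 0.018, 0], [-0.032, 0.018, 0]], rot=[[0, 0, -6.1], [0, 0, -6.1], [0, 0, -6.1], [0, 0, 0], [0, 0, 0], [0, 0, 0], [0, 0, 0], [0, 0, 0]], jaw=-1, newtons=20)

```text
t: 1.57
tool_pos: [0.2376, -0.444, 0.2396]
eef_rot: [0.0, -0.277, 0.961, -0.0]
wrist_force: [1.6, 0.0, -0.5]
grip_width: 0.0414
finger_force: 0.0
```

send_rows(translation=[[-0.032, 0.018, 0], [-0.032, 0.018, 0], [-0.032, 0.018, 0], [-0.032, 0.018, 0], [-0.032, 0.018, 0], [-0.032, 0.018, 0], [-0.032, 0.018, 0], [-0.032, 0.018, 0]], rot=[[0, 0, 0], [0, 0, 0], [0, 0, 0], [0, 0, 0], [0, 0, 0], [0, 0, 0], [0, 0, 0], [0, 0, 0]])

```text
t: 2.23
tool_pos: [0.3778, -0.1856, 0.24]
eef_rot: [0.001, -0.277, 0.961, -0.0]
wrist_force: [1.0, 0.1, 1.3]
grip_width: 0.0013
finger_force: 0.0
```

send_rows(translation=[[-0.032, 0.018, 0], [-0.032, 0.018, 0], [-0.032, 0.018, 0], [-0.032, 0.018, 0], [-0.032, 0.018, 0], [0, 0, 0], [0, 0, 0]], rot=[[0, 0, 0], [0, 0, 0], [0, 0, 0], [0, 0, 0], [0, 0, 0], [0, 0, 0], [0, 0, 0]])

```text
t: 2.82
tool_pos: [0.4655, -0.0244, 0.2394]
eef_rot: [-0.0, -0.278, 0.96, 0.0]
wrist_force: [0.5, -0.3, -0.7]
grip_width: 0.0001
finger_force: 0.0
```

```bash
cat >> h.py <<'E'
def where():
    d=np.load('ph.npz');A=np.column_stack([d['ex'],d['ey']]);o=get_obs()
    from scipy.spatial.transform import Rotation as Ro
    R=Ro.from_quat(np.roll(o['eef_rot'],-1)).as_matrix()
    print('t',round(o['t'],2),'tcp cover mm',(A.T@(o['tool_pos'][:2]-d['C'])*1e3).round(1),'z',round(o['tool_pos'][2]*1e3,1),'toolx',(A.T@R[:2,0]).round(3),'R22',R[2].round(3),'F',np.round(o['wrist_force'],1),'w',o['grip_width'])
def rec(n,z=.111):
    "cover rectified at height z, 2 px/mm"
    d=np.load('ph.npz');A=np.column_stack([d['ex'],d['ey']])
    L=np.array([[x,y] for x in(-.12,.12) for y in(-.11,.11)])
    P=proj(n,np.c_[d['C']+L@A.T,np.full(4,z)]).astype(np.float32)
    D=np.array([[(.11-y)*2000,(.12-x)*2000] for x,y in L],np.float32)
    return cv2.warpPerspective(read_camera(n),cv2.getPerspectiveTransform(P,D),(440,480),flags=cv2.INTER_CUBIC)
E
python3 -c "
from h import *
where()"
```

```text
t 2.82 tcp cover mm [-41.3  65.3] z 239.4 toolx [-1.    -0.003] R22 [ 0.  0. -1.] F [ 0.5 -0.3 -0.7] w 7.111627814744407e-05
```

send_rows(translation=[[0.004, 0, 0.03], [0, 0, 0.03], [0, 0, 0.03], [0, 0, 0.025], [0, 0, 0.015], [0, 0, 0.007], [0, 0, 0], [0, 0, 0]], rot=[[0, 0, 0], [0, 0, 0], [0, 0, 0], [0, 0, 0], [0, 0, 0], [0, 0, 0], [0, 0, 0], [0, 0, 0]])

```text
t: 3.48
tool_pos: [0.4618, -0.0286, 0.1032]
eef_rot: [0.0, -0.277, 0.961, -0.0]
wrist_force: [-0.5, -0.4, 0.6]
grip_width: 0.0008
finger_force: 0.0
```

send_rows(translation=[[0, -0.01, 0], [0, -0.006, 0], [0, -0.006, 0], [0, -0.006, 0], [0, -0.006, 0], [0, -0.006, 0], [0, -0.006, 0], [0, -0.006, 0]], rot=[[0, 0, 0], [0, 0, 0], [0, 0, 0], [0, 0, 0], [0, 0, 0], [0, 0, 0], [0, 0, 0], [0, 0, 0]])

```text
t: 4.15
tool_pos: [0.4895, -0.0726, 0.1026]
eef_rot: [0.0, -0.277, 0.961, 0.0]
wrist_force: [-0.3, 0.7, 1.1]
grip_width: 0.0003
finger_force: 0.4
```

```bash
python3 -c "
from h import *
where()
cv2.imwrite('pics/p1.png',rec('top'))"
```

```text
t 4.15 tcp cover mm [-46.7  11.7] z 102.6 toolx [-1.  0.] R22 [-0.  0. -1.] F [-0.3  0.7  1.1] w 0.0003425048792791743
```

View pics/p1.png

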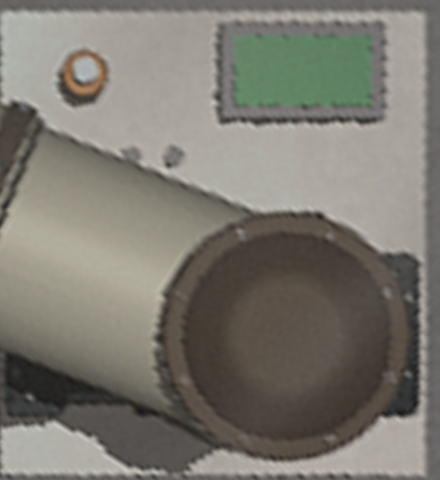

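The arm hides the post from above, so I'll continue by force and kinematics towards TCP y ≈ -21.

send_rows(translation=[[-0.001, -0.006, 0], [0, -0.006, 0], [0, -0.006, 0], [0, -0.005, 0], [0, -0.004, 0], [0, -0.003, 0], [0, -0.002, 0], [0, 0, 0]], rot=[[0, 0, 0], [0, 0, 0], [0, 0, 0], [0, 0, 0], [0, 0, 0], [0, 0, 0], [0, 0, 0], [0, 0, 0]])

```text
t: 4.87
tool_pos: [0.5073, -0.099, 0.1025]
eef_rot: [0.0, -0.277, 0.961, -0.0]
wrist_force: [0.3, -0.1, 0.6]
grip_width: 0.0004
finger_force: 0.0
```

```bash
python3 -c "
from h import *
where()
im=read_camera('side');cv2.imwrite('pics/s1.png',cv2.resize(im[150:280,270:450],None,fx=4,fy=4,interpolation=2))"
```

```text
t 4.87 tcp cover mm [-45.6 -20.1] z 102.5 toolx [-1.     0.001] R22 [-0. -0. -1.] F [ 0.3 -0.1  0.6] w 0.00042234866130842676
```

View pics/s1.png

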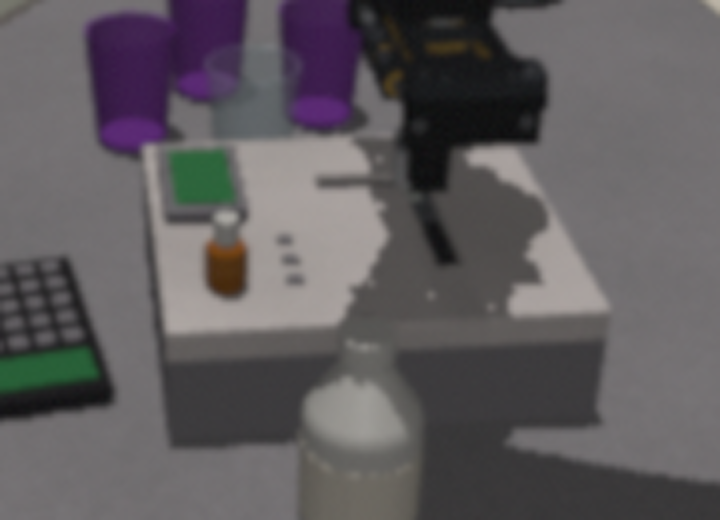

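The knob is hidden behind the fingers at about (425,165) in the crop, near the corner. I'll creep on until there is contact force.

send_rows(translation=[[0, -0.001, 0], [0, -0.001, 0], [0, -0.001, 0], [0, 0, 0]], rot=[[0, 0, 0], [0, 0, 0], [0, 0, 0], [0, 0, 0]])

```text
t: 5.25
tool_pos: [0.5087, -0.1012, 0.1026]
eef_rot: [0.0, -0.277, 0.961, -0.0]
wrist_force: [-0.3, 0.7, -0.1]
grip_width: 0.0006
finger_force: 0.1
```

send_rows(translation=[[0, -0.001, 0], [0, -0.001, 0], [0, -0.001, 0], [0, 0, 0]], rot=[[0, 0, 0], [0, 0, 0], [0, 0, 0], [0, 0, 0]])

```text
t: 5.58
tool_pos: [0.5104, -0.1039, 0.1026]
eef_rot: [0.0, -0.277, 0.961, -0.0]
wrist_force: [-0.9, 0.3, 0.5]
grip_width: 0.0005
finger_force: 0.1
```

send_rows(translation=[[0, -0.001, 0], [0, -0.001, 0], [0, -0.001, 0], [0, 0, 0]], rot=[[0, 0, 0], [0, 0, 0], [0, 0, 0], [0, 0, 0]])

```text
t: 5.92
tool_pos: [0.512, -0.1064, 0.1026]
eef_rot: [0.0, -0.277, 0.961, -0.0]
wrist_force: [0.4, 0.1, -0.7]
grip_width: 0.0005
finger_force: 0.1
```

send_rows(translation=[[0, 0.015, 0], [0, 0, -0.03], [0, 0, -0.03], [0.03, 0, -0.02], [0.035, 0, 0], [0.035, 0, 0], [0.01, 0, 0], [0, 0, 0]], rot=[[0, 0, 0], [0, 0, 0], [0, 0, 0], [0, 0, 0], [0, 0, 0], [0, 0, 0], [0, 0, 0], [0, 0, 0]])

```text
t: 6.58
tool_pos: [0.4085, -0.1531, 0.1829]
eef_rot: [0.0, -0.276, 0.961, 0.0]
wrist_force: [0.7, -0.2, -0.7]
grip_width: 0.0002
finger_force: 0.0
```

```bash
python3 -c "
from h import *
where()
cv2.imwrite('pics/p2.png',rec('top'))"
```

```text
t 6.58 tcp cover mm [-158.1  -13.3] z 182.9 toolx [-1.     0.003] R22 [-0.  0. -1.] F [ 0.7 -0.2 -0.7] w 0.0002424350196496351
```

View pics/p2.png

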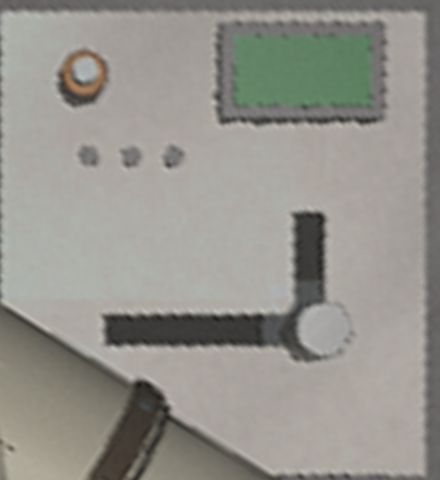

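The knob is at (323,330), i.e. cover (-45,-51.5) mm, so it is at the corner. Next I go to its -x side and push in +x.

send_rows(translation=[[-0.033, -0.019, 0], [-0.033, -0.018, 0], [0, 0, 0.03], [0, 0, 0.03], [0, 0, 0.015], [0, 0, 0.005], [0, 0, 0], [0, 0, 0]], rot=[[0, 0, 0], [0, 0, 0], [0, 0, 0], [0, 0, 0], [0, 0, 0], [0, 0, 0], [0, 0, 0], [0, 0, 0]])

```text
t: 7.3
tool_pos: [0.4877, -0.1481, 0.1031]
eef_rot: [0.001, -0.277, 0.961, -0.0]
wrist_force: [-0.1, -0.7, -0.0]
grip_width: 0.0004
finger_force: 0.0
```

```bash
python3 -c "
from h import *
where()"
```

```text
t 7.3 tcp cover mm [-88.4 -51.3] z 103.1 toolx [-1.    -0.001] R22 [-0.001 -0.001 -1.   ] F [-0.1 -0.7 -0. ] w 0.00043721352992789236
```

To TCP x ≈ -18: 70 mm, slowly.

send_rows(translation=[[-0.012, 0, 0], [-0.006, 0, 0], [-0.006, 0, 0], [-0.006, 0, 0], [-0.006, 0, 0], [-0.006, 0, 0], [-0.006, 0, 0], [-0.006, 0, 0]], rot=[[0, 0, 0], [0, 0, 0], [0, 0, 0], [0, 0, 0], [0, 0, 0], [0, 0, 0], [0, 0, 0], [0, 0, 0]])

```text
t: 7.97
tool_pos: [0.5325, -0.1193, 0.1026]
eef_rot: [-0.0, -0.277, 0.961, -0.0]
wrist_force: [-0.6, -0.1, 0.7]
grip_width: 0.0006
finger_force: 0.3
```

send_rows(translation=[[-0.005, 0, 0], [-0.004, 0, 0], [-0.003, 0, 0], [-0.002, 0, 0], [-0.001, 0, 0], [-0.001, 0, 0], [0, 0, 0], [0, 0, 0]], rot=[[0, 0, 0], [0, 0, 0], [0, 0, 0], [0, 0, 0], [0, 0, 0], [0, 0, 0], [0, 0, 0], [0, 0, 0]])

```text
t: 8.63
tool_pos: [0.5456, -0.1111, 0.1025]
eef_rot: [0.0, -0.277, 0.961, 0.0]
wrist_force: [0.1, -0.2, 0.2]
grip_width: 0.0006
finger_force: 0.0
```

```bash
python3 -c "
from h import *
where()"
```

```text
t 8.63 tcp cover mm [-19.7 -50.7] z 102.5 toolx [-1.     0.001] R22 [-0. -0. -1.] F [ 0.1 -0.2  0.2] w 0.0005606749055799693
```

send_rows(translation=[[-0.002, 0, 0], [-0.001, 0, 0], [-0.001, 0, 0], [-0.001, 0, 0], [-0.001, 0, 0], [0, 0, 0]], rot=[[0, 0, 0], [0, 0, 0], [0, 0, 0], [0, 0, 0], [0, 0, 0], [0, 0, 0]])

```text
t: 9.13
tool_pos: [0.5508, -0.1078, 0.1026]
eef_rot: [0.0, -0.277, 0.961, -0.0]
wrist_force: [-0.3, 0.3, -0.2]
grip_width: 0.0006
finger_force: 0.1
```

send_rows(translation=[[-0.001, 0, 0], [-0.001, 0, 0], [0, 0, 0]], rot=[[0, 0, 0], [0, 0, 0], [0, 0, 0]])

```text
t: 9.38
tool_pos: [0.5511, -0.1074, 0.1025]
eef_rot: [-0.002, -0.277, 0.961, 0.0]
wrist_force: [-4.6, -2.7, 2.6]
grip_width: 0.0006
finger_force: 2.4
```

send_rows(translation=[[-0.001, 0, 0], [-0.001, 0, 0], [0, 0, 0]], rot=[[0, 0, 0], [0, 0, 0], [0, 0, 0]])

```text
t: 9.63
tool_pos: [0.5514, -0.107, 0.1025]
eef_rot: [-0.003, -0.277, 0.961, 0.0]
wrist_force: [-7.3, -4.8, 4.7]
grip_width: 0.0004
finger_force: 4.3
```

Firm contact at TCP x ≈ -12.7, as predicted for the slot end. Now I back off, rise, retreat and look.

send_rows(translation=[[0.01, 0, 0], [0.015, 0, 0], [0.01, 0, -0.02], [0, 0, -0.035], [0.03, 0, -0.03], [0.035, 0, 0], [0.035, 0, 0], [0.025, 0, 0]], rot=[[0, 0, 0], [0, 0, 0], [0, 0, 0], [0, 0, 0], [0, 0, 0], [0, 0, 0], [0, 0, 0], [0, 0, 0]])

```text
t: 10.3
tool_pos: [0.4176, -0.191, 0.1877]
eef_rot: [0.002, -0.277, 0.961, -0.0]
wrist_force: [0.6, -0.1, -0.3]
grip_width: 0.0005
finger_force: 0.0
```

send_rows(translation=[[0, 0, 0], [0, 0, 0]], rot=[[0, 0, 0], [0, 0, 0]])

```text
t: 10.47
tool_pos: [0.4189, -0.1911, 0.1876]
eef_rot: [0.002, -0.276, 0.961, -0.0]
wrist_force: [0.2, 0.7, 0.8]
grip_width: 0.0004
finger_force: 0.0
```

```bash
python3 -c "
from h import *
where()
cv2.imwrite('pics/p3.png',rec('top'))"
```

```text
t 10.47 tcp cover mm [-169.5  -51. ] z 187.6 toolx [-1.     0.002] R22 [-0.003 -0.002 -1.   ] F [0.2 0.7 0.8] w 0.00037030742677123657
```

View pics/p3.png

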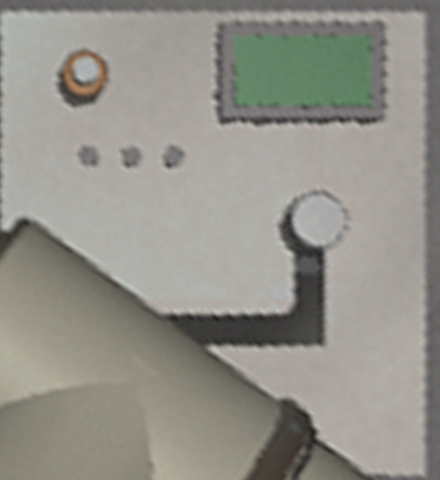

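The knob is at (320,220), i.e. cover (10,-50) mm, the slot end. The vial has not moved and the robot is clear.

```bash
python3 -c "
from station import *
print(hand_in())"
```

```text
the job is handed in; nothing more can be done
None
```

I pushed the post along the long leg, round the corner and home to the end of the short leg (measured there to about 1 mm), backed the arm off clear, and handed the job in at about 10.5 s; no verdict was returned.

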